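Find the printer's concealed catch and release its duplex unit

ROBOT

A 6-joint arm with a two-finger parallel gripper is mounted at the origin on the work surface. World frame = base frame: x ahead of the robot, y to its left, z up, the work surface at z = 0. Lengths are in mm, angles in rad, forces in N, time in s.
With the tool pointing down it reaches from about 350 to 975 mm from the base axis. Payload 7.1 kg.
Tool frame: the origin (TCP) lies at the very end of the fingers, on their centre line; the grasp point (between the pads) lies 19 mm behind it; y points along the fingers, x is the direction in which the jaws open and shut, and the axes are right-handed (so a half turn about y gives the same grasp; the last joint's range is limited). The gripper opens to 88 mm and grips with 3 to 60 N. Pads are 20 mm wide; open, the fingers measure 115 mm over their backs; the gripper's body (75 mm by 178 mm) begins 61 mm behind the grasp point.
Start: joints at [-1.339, 0.423, 1.63, -0, 1.089, -0.019], TCP at [155.131, -605.425, 222.675] pointing down, gripper open.
Joint ranges: [-3, 3], [-0.9, 2.11], [0.09, 2.58], [-1.31, 4.45], [0.11, 2.69], [-2.54, 2.54]. Speed limits (rad/s): [2.39, 2.39, 3.01, 3.14, 3.14, 3.14].

INTERFACE

Orientations are given as a rotation vector (axis times angle).
In Python, from workcell import ctrl gives the robot as it stands. The module is installed in compiled form; this text tells all that it offers.
- The arm moves only by the tool jog_arm, never from a script. Its argument "steps" is a list of rows, each an object with "turn": the turn, a rotation vector about the world's x, y, z scaled (see below), a list of three; "dp": the shift along the world's x, y, z scaled (see below), a list of three; "claw": the opening, from 0 (shut) to 1 (fully open). In form: [{"turn": [wx, wy, wz], "dp": [x, y, z], "claw": claw}, ...]. A call has 1 to 12 rows; each row is the pose to reach, as a shift and turn from the pose measured when the call began, turning the shorter way round; what a row does not reach only later rows make up. The controller multiplies each number of a shift by 80 mm and each number of a turn by pi rad. A row lasts 1/12 s, in which the tool goes at most 41.7 mm and 7.16 degrees, less where a joint would pass 70% of its speed; a pose out of reach is approached as far as the arm can. A call with a number of a shift or a turn outside -1 to 1 is refused whole. A call with a gripper value outside its range is refused whole. The fingers move at their own pace and stop on an object; the grip force is fixed at half the most. Time passes only in rows, so rows that repeat a pose let the fingers close. It gives the time, the measured TCP pose, the force and the opening at its end, in the units of the state.
- ctrl.get_obs(): the state, without advancing time (a new reading comes with each control period).
- ctrl.get_image(name): name is "scene" or "top" or "wrist"; returns a dict with "img" (420x560x3 uint8, red, green, blue), "range_z" (420x560 float32, mm along the optical axis (not along the pixel's ray), 0 where there is no reading), "fovy" (degrees; the focal length in pixels is half the picture's height over the tangent of half this angle, whatever the lens; pixels are square), "cx", "cy" (the principal point, pixels), "camera_from_world" (4x4, takes a point from world to camera coordinates); the wrist camera has in their place "hand_eye" (4x4, takes a point from camera to tool coordinates, whose origin is the TCP and whose axes are the tool frame's). Camera axes: x right, y down, z forward; pixel columns grow to the right and rows downward; lengths in mm; the calibration is good to about 2 mm. A picture is of the moment at which its call begins: read the wrist's pose just before it.
- ctrl.close_job(): hands the job in, once; it reports no verdict.
The state is a dict: "t": time; "qpos": joint angles; "qvel": joint speeds; "joint_torque": joint torques, N m; "ee_pos": TCP position; "orientation": TCP orientation; "ft_force": force on the tool from outside, world axes, zero at the start; "moment": the same for the moment, N m; "width": finger opening in mm.
Only numpy, scipy, OpenCV 4.12 (cv2) and the standard library are available. Lean on these libraries where they do the work, as an engineer would, in place of code of your own. Each camera call takes 0.05 s, during which the arm holds its last target.

TASK

The dark duplex unit on the printer's back is held by a concealed catch: a flush square button, almost the colour of its surroundings, somewhere along the flat dark inset strip on top of the printer. Feel along the strip with the fingertips, without leaning hard on the plastic, until you find the place that gives; press it in until the unit springs out by itself, then take the hand away so that the button comes back up. Do not touch the unit, and pick up or shift nothing that lies around.

Things in the scene. Friction and masses are not known exactly. Their poses are not given: they have to be found in the camera images.
- printer: grey-white printer, fixed, its back (with the dark duplex unit) towards the robot: 340 mm deep (x) x 460 mm wide (y), rear top surface at 170 mm. Origin: centre of its underside; its x points away from the robot, z up. A white scanner lid, top at 188 mm, covers the part from 65 mm behind the origin (x = -0.065) forward to x = 0.16.
- strip (a point): centre of the surface of the inset strip, 168 mm up: a flat slate-grey trough 64 mm (printer x) by 190 mm (printer y), 2 mm below the printer's top; axes as the printer's. Rigid except for the button, whose centre lies on the strip's long centre line, up to 65 mm to either side of this point.
- catch (a joint): travel of the button, m: 0 = up, level with the strip; 0.007 = fully in. The button is 40 mm (printer x) by 46 mm (y), slightly lighter grey than the strip, with a 1.5 mm gap around. It yields under 1.5 N rising to 5 N and springs back; the unit is let go at about 4.5 mm, so the pressing fingertips must lie wholly within its outline.
- duplexer: slate-grey duplex unit in the printer's back, 340 mm wide, standing 70 mm out of the back face, 35 to 125 mm above the table; once let go it slides 55 mm straight out towards the robot (printer -x) by its own spring in about half a second and stays there. Origin: coincides with the printer's origin while docked.
- duplexer_slide (a joint): how far the unit has come out, m: 0 = docked, 0.055 = fully out
- cartridge: black spare ink cartridge with blue sides, 70 x 30 x 35 mm, loose on the printer's white scanner lid; origin: centre of its underside; to be left alone
- cardbox: small cardboard box of photo cards, 70 x 110 x 30 mm, loose on the scanner lid; origin: centre of its underside; to be left alone
- stapler: red and black stapler, 140 mm long, 46 mm high, on the table to the robot's right; origin: centre of its underside; to be left alone
- mug: white mug, 80 mm across, 90 mm high, on the table to the left; origin: centre of its underside; to be left alone
- tape: roll of brown tape lying flat, 90 mm across, 48 mm high, on the table to the left; origin: centre of its underside; to be left alone
- jar: closed jar, 60 mm across, 75 mm high, on the table to the right; origin: centre of its underside; to be left alone
- driver: screwdriver lying on the table to the left; origin: centre of its underside; to be left alone

How it is judged (in metres and radians):
On the way, in this order (a step that is already met when the one before it is completed fails the run):
1. the concealed button is pressed in (value of joint catch above 0.0035 m).
2. the duplex unit springs out (value of joint duplexer_slide above 0.045 m), for 0.1 s.
At the end, for the whole second after the job is handed in: The duplex unit stands at least 45 mm out and still, the button is back up (within 1.5 mm), and every loose thing is within 20 mm of where it was (value of joint duplexer_slide above 0.045 m and value of joint catch below 0.0015 m and linear speed of duplexer below 0.02 m/s and distance of each of cartridge, cardbox, stapler, mug, tape, jar, driver from where it was at the start of the episode below 0.02 m); the robot touches nothing.
It fails at once if the fingers or arm pushed or pulled the duplex unit (over 2 N) (contact force between any of the fingers, the arm and duplexer above 2 N).
It fails at once if leaned on the printer or anything else with more than 80 N (a sharp knock) (contact force between any of the fingers, the arm and anything else above 80 N).
It fails at once if a loose thing was shifted or lifted by more than 20 mm (distance of any of cartridge, cardbox, stapler, mug, tape, jar, driver from where it was at the start of the episode above 0.02 m).
It also fails if it takes over 48 s, if anything falls off the work surface, if the arm or the gripper's body presses on something with over 40 N, if the wrist force passes 120 N, or if a joint passes its speed limit or range.

## Working session

There is one attempt and no reset: what is moved stays moved. The work goes in short steps, Python scripts to look and compute and a tool call to move; the robot and the scene stay as the last step left them, time stands still between calls to the robot, and variables do not carry over. Pictures are saved under pics/ and viewed, and the job is handed in when it is done.

Besides the shell and the picture viewer there is one more tool, called after "Call:" by a JSON object that holds its "fn" and its "kwargs". jog_arm: Moves the arm, as the interface text tells. Its arguments: {"type":"object","properties":{"steps":{"type":"array","items":{"type":"object","properties":{"turn":{"type":"array","items":{"type":"number"}},"dp":{"type":"array","items":{"type":"number"}},"claw":{"type":"number"}}}}},"required":["steps"]}

```bash
mkdir -p pics
cat > h.py <<'E'
import numpy as np, cv2
from workcell import ctrl
def pt(d,u,v,z=None):
    f=210/np.tan(np.radians(d['fovy'])/2)
    z=d['range_z'][int(round(v)),int(round(u))] if z is None else z
    c=np.array([(u-d['cx'])*z/f,(v-d['cy'])*z/f,z,1])
    return (np.linalg.inv(d['camera_from_world'])@c)[:3]
def cloud(d):
    f=210/np.tan(np.radians(d['fovy'])/2)
    v,u=np.mgrid[0:420,0:560]; z=d['range_z']
    c=np.stack([(u-d['cx'])*z/f,(v-d['cy'])*z/f,z,np.ones_like(z)],-1)
    return (c@np.linalg.inv(d['camera_from_world']).T)[...,:3]
E
python3 - <<'E'
from h import *
import pickle
print(ctrl.get_obs())
for n in ['scene','top']:
    d=ctrl.get_image(n); pickle.dump(d,open(n+'.pkl','wb'))
    cv2.imwrite(f'pics/{n}0.png',d['img'][...,::-1]); print(n,d['fovy'],d['cx'],d['cy'],d['camera_from_world'])
E
```

```text
{'t': 0.0, 'qpos': array([-1.33900054e+00,  4.23831425e-01,  1.63067243e+00, -7.47498426e-06,
        1.08859785e+00, -1.89729215e-02]), 'qvel': array([0.00173051, 0.00106779, 0.00016403, 0.00130301, 0.00041464,
       0.00164703]), 'joint_torque': array([ 7.85676330e-04, -5.44625866e+01, -2.73671722e+01,  6.43611699e-02,
        2.26523675e-02, -1.16812707e-04]), 'ee_pos': array([ 155.00645487, -604.90817406,  221.91447759]), 'orientation': array([-1.31647447,  1.02334023, -1.02137511]), 'ft_force': array([ 0.40836118,  0.5049214 , -0.03406266]), 'moment': array([0.00595719, 0.03864377, 0.01032136]), 'width': 88.14407165950139}
scene 55.77821950936591 279.2640713417853 205.00406157609635 [[-9.10165937e-01  4.14143652e-01 -9.11056627e-03  4.82975079e+02]
 [ 3.94818997e-01  8.60620476e-01 -3.21636993e-01 -1.15642060e+02]
 [-1.25363179e-01 -2.96340060e-01 -9.46819224e-01  1.28358577e+03]
 [ 0.00000000e+00  0.00000000e+00  0.00000000e+00  1.00000000e+00]]
top 50.921757189017036 274.5954953750797 219.4219429802132 [[ 2.20541106e-02 -9.99459110e-01  2.43947590e-02 -6.48826382e+01]
 [-9.90597389e-01 -2.51409387e-02 -1.34479536e-01  5.41077073e+02]
 [ 1.35020105e-01 -2.11995581e-02 -9.90616046e-01  1.27192206e+03]
 [ 0.00000000e+00  0.00000000e+00  0.00000000e+00  1.00000000e+00]]
```

View pics/top0.png

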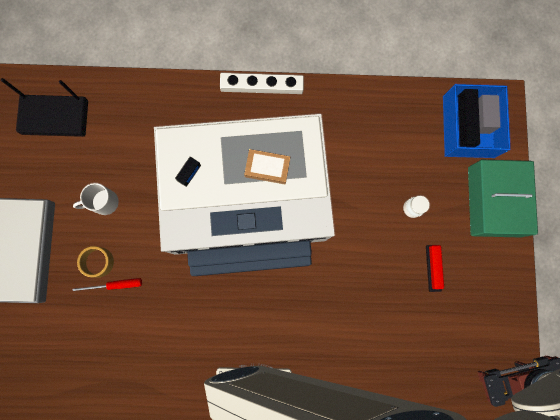

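View pics/scene0.png

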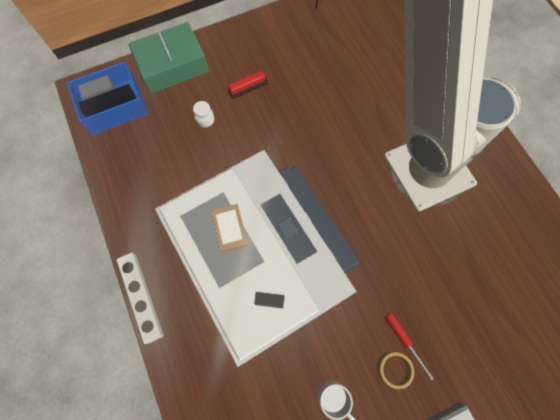

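Run:
```python
from h import *
import pickle
d=pickle.load(open('top.pkl','rb'))
c=d['img'][195:245,200:294,::-1].astype(float)
c=np.clip(c*1.8,0,255).astype(np.uint8)
cv2.imwrite('pics/c0.png',cv2.resize(c,None,fx=8,fy=8,interpolation=cv2.INTER_CUBIC))
s=pickle.load(open('scene.pkl','rb'))
c=s['img'][185:270,250:325,::-1].astype(float)
c=np.clip(c*1.8,0,255).astype(np.uint8)
cv2.imwrite('pics/c1.png',cv2.resize(c,None,fx=7,fy=7,interpolation=cv2.INTER_CUBIC))
```

```text
(no output)
```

View pics/c0.png

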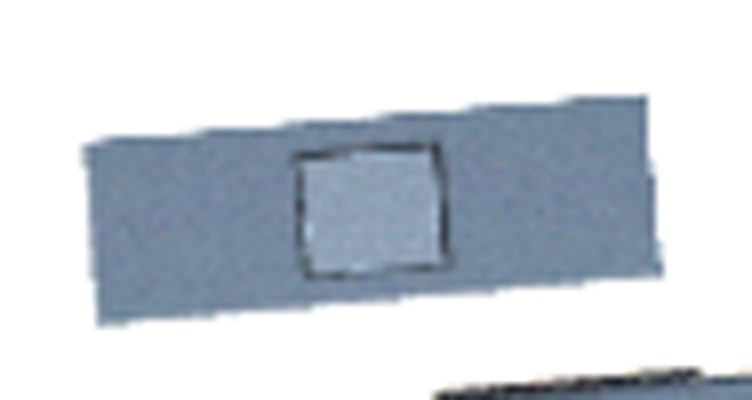

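View pics/c1.png

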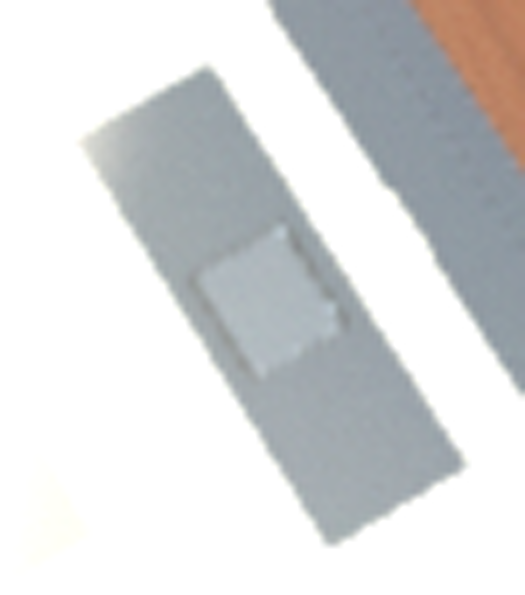

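Run:
```python
from h import *
import pickle
def onz(d,u,v,Z=168):
    a=pt(d,u,v,500.);b=pt(d,u,v,1500.); return a+(b-a)*(Z-a[2])/(b[2]-a[2])
d=pickle.load(open('top.pkl','rb'));s=pickle.load(open('scene.pkl','rb'))
f0=lambda x,y:(200+(x+.5)/8-.5,195+(y+.5)/8-.5)
f1=lambda x,y:(250+(x+.5)/7-.5,185+(y+.5)/7-.5)
for nm,D,f,B,S in [('top',d,f0,[(298,155),(438,145),(447,265),(307,275)],[(85,145),(647,97),(663,275),(98,325)]),
 ('scene',s,f1,[(197,275),(283,225),(345,325),(262,380)],[(82,142),(209,66),(465,465),(332,547)])]:
    for t,P in (('btn',B),('strip',S)):
        W=np.array([onz(D,*f(*p)) for p in P]); print(nm,t,W[:,:2].round(1).tolist(),'c',W.mean(0).round(1))
        print('  edges',np.linalg.norm(np.diff(np.vstack([W,W[:1]]),axis=0),axis=1).round(1))
        e=W[1]-W[0]+W[2]-W[3]; print('  ang',np.degrees(np.arctan2(e[1],e[0])))
    u,v=f(*np.mean(B,0)); print('depth pt',pt(D,u,v))
```

```text
top btn [[536.9, 51.9], [541.4, 5.4], [501.2, 1.2], [496.7, 47.6]] c [519.   26.5 168. ]
  edges [46.8 40.5 46.6 40.4]
  ang -84.42242408685185
top strip [[538.4, 122.8], [559.5, -64.1], [499.6, -70.7], [478.3, 116.0]] c [519.  26. 168.]
  edges [188.2  60.2 187.9  60.5]
  ang -83.52964654984407
depth pt [519.11647775  26.56594569 167.05995451]
scene btn [[537.5, 8.8], [499.4, 4.4], [494.8, 49.9], [532.2, 56.2]] c [516.   29.8 168. ]
  edges [38.3 45.7 37.9 47.7]
  ang -171.937137506204
scene strip [[555.8, -58.3], [498.3, -66.3], [477.4, 116.9], [535.3, 124.1]] c [516.7  29.1 168. ]
  edges [ 58.1 184.4  58.4 183.5]
  ang -172.50326917048838
depth pt [515.91186992  29.73223998 167.00259291]
```

Run:
```python
from h import *
from scipy.spatial.transform import Rotation as R
o=ctrl.get_obs(); r=R.from_rotvec(o['orientation']).as_matrix(); print(r.round(4))
for yaw in (6.3,):
    a=np.radians(yaw); px=np.array([np.cos(a),np.sin(a),0]); py=np.array([-np.sin(a),np.cos(a),0])
    for s in (1,-1):
        x=s*py; y=np.array([0,0,-1.]); T=np.stack([x,y,np.cross(x,y)],1)
        print((R.from_matrix(T)*R.from_matrix(r).inv()).as_rotvec()/np.pi)
print(o['qpos'])
```

```text
[[ 2.481e-01 -3.000e-04  9.687e-01]
 [-9.687e-01  1.400e-03  2.481e-01]
 [-1.400e-03 -1.000e+00  1.000e-04]]
[ 9.81960115e-05 -6.84114728e-04  9.55178667e-01]
[-4.55203892e-04 -6.53387579e-05 -4.48210867e-02]
[-1.33897686e+00  4.23753402e-01  1.63062603e+00  3.07113808e-05
  1.08865649e+00 -1.89601607e-02]
```

Call:
{"fn": "jog_arm", "kwargs": {"steps": [{"turn": [0,0,-0.045],"dp": [0.56,0.98,0.3],"claw": 0},{"turn": [0,0,-0.045],"dp": [0.56,0.98,0.3],"claw": 0},{"turn": [0,0,-0.045],"dp": [0.56,0.98,0.3],"claw": 0},{"turn": [0,0,-0.045],"dp": [0.56,0.98,0.3],"claw": 0}]}}

```text
t: 0.43
ee_pos: [200.9, -524.8, 246.6]
orientation: [-1.259, 1.126, -1.125]
ft_force: [-0.6, -0.4, 0.8]
width: 64.8
```

Call:
{"fn": "jog_arm", "kwargs": {"steps": [{"turn": [0,0,0],"dp": [0.56,0.98,0.1],"claw": 0},{"turn": [0,0,0],"dp": [0.56,0.98,0.1],"claw": 0},{"turn": [0,0,0],"dp": [0.56,0.98,0.1],"claw": 0},{"turn": [0,0,0],"dp": [0.56,0.98,0.1],"claw": 0}]}}

```text
t: 0.77
ee_pos: [246.4, -445.6, 254.7]
orientation: [-1.261, 1.124, -1.123]
ft_force: [-0.3, -1.6, 0.7]
width: 37.8
```

Call:
{"fn": "jog_arm", "kwargs": {"steps": [{"turn": [0,0,0],"dp": [0.56,0.98,0],"claw": 0},{"turn": [0,0,0],"dp": [0.56,0.98,0],"claw": 0},{"turn": [0,0,0],"dp": [0.56,0.98,0],"claw": 0},{"turn": [0,0,0],"dp": [0.56,0.98,0],"claw": 0}]}}

```text
t: 1.1
ee_pos: [291.7, -367.3, 254.6]
orientation: [-1.262, 1.122, -1.122]
ft_force: [-0.2, 0.7, -0.7]
width: 11.5
```

Call:
{"fn": "jog_arm", "kwargs": {"steps": [{"turn": [0,0,0],"dp": [0.56,0.98,0],"claw": 0},{"turn": [0,0,0],"dp": [0.56,0.98,0],"claw": 0},{"turn": [0,0,0],"dp": [0.56,0.98,0],"claw": 0},{"turn": [0,0,0],"dp": [0.56,0.98,0],"claw": 0}]}}

```text
t: 1.43
ee_pos: [337.3, -289.5, 254.6]
orientation: [-1.264, 1.12, -1.12]
ft_force: [0.2, -0.4, 0.5]
width: 0.7
```

Call:
{"fn": "jog_arm", "kwargs": {"steps": [{"turn": [0,0,0],"dp": [0.56,0.98,0],"claw": 0},{"turn": [0,0,0],"dp": [0.56,0.98,0],"claw": 0},{"turn": [0,0,0],"dp": [0.56,0.98,0],"claw": 0},{"turn": [0,0,0],"dp": [0.56,0.98,0],"claw": 0}]}}

```text
t: 1.77
ee_pos: [383.1, -211.9, 254.7]
orientation: [-1.265, 1.118, -1.119]
ft_force: [0.1, -0.4, -0.1]
width: 0.2
```

Call:
{"fn": "jog_arm", "kwargs": {"steps": [{"turn": [0,0,0],"dp": [0.56,0.98,0],"claw": 0},{"turn": [0,0,0],"dp": [0.56,0.98,0],"claw": 0},{"turn": [0,0,0],"dp": [0.56,0.98,0],"claw": 0},{"turn": [0,0,0],"dp": [0.56,0.98,0],"claw": 0}]}}

```text
t: 2.1
ee_pos: [428.9, -134.3, 254.6]
orientation: [-1.266, 1.116, -1.119]
ft_force: [-0.4, -0.0, -1.1]
width: 0.1
```

Call:
{"fn": "jog_arm", "kwargs": {"steps": [{"turn": [0,0,0],"dp": [0.56,0.98,0],"claw": 0},{"turn": [0,0,0],"dp": [0.56,0.98,0],"claw": 0},{"turn": [0,0,0],"dp": [0.56,0.98,0],"claw": 0},{"turn": [0,0,0],"dp": [0.56,0.98,0],"claw": 0}]}}

```text
t: 2.43
ee_pos: [474.5, -56.9, 254.5]
orientation: [-1.268, 1.114, -1.118]
ft_force: [0.1, -1.0, 1.0]
width: 0.4
```

Call:
{"fn": "jog_arm", "kwargs": {"steps": [{"turn": [0,0,0],"dp": [0.55,1,0],"claw": 0},{"turn": [0,0,0],"dp": [0.55,1,0],"claw": 0},{"turn": [0,0,0],"dp": [0.55,1,0],"claw": 0},{"turn": [0,0,0],"dp": [0.55,1,0],"claw": 0},{"turn": [0,0,0],"dp": [0.55,1,0],"claw": 0}]}}

```text
t: 2.85
ee_pos: [517.8, 21.0, 254.1]
orientation: [-1.269, 1.115, -1.118]
ft_force: [0.1, -1.7, 0.4]
width: 0.5
```

Run:
```python
from h import *
import pickle
from scipy.spatial.transform import Rotation as R
o=ctrl.get_obs(); d=ctrl.get_image('wrist'); pickle.dump((o,d),open('w.pkl','wb'))
T=np.eye(4);T[:3,:3]=R.from_rotvec(o['orientation']).as_matrix();T[:3,3]=o['ee_pos']
print(o['ee_pos'],T[:3,:3].round(3),o['qpos'],o['ft_force'])
cv2.imwrite('pics/w0.png',np.clip(d['img'][...,::-1].astype(float)*1.3,0,255).astype(np.uint8))
t=ctrl.get_image('top'); cv2.imwrite('pics/top1.png',t['img'][...,::-1])
```

```text
[517.78157269  20.96595631 254.08276561] [[ 0.125 -0.001  0.992]
 [-0.992 -0.003  0.125]
 [ 0.003 -1.    -0.001]] [ 0.01957091  0.22823497  1.83405738 -0.00392112  1.08007559  1.46677897] [ 0.06580489 -1.74867733  0.41078916]
```

View pics/w0.png

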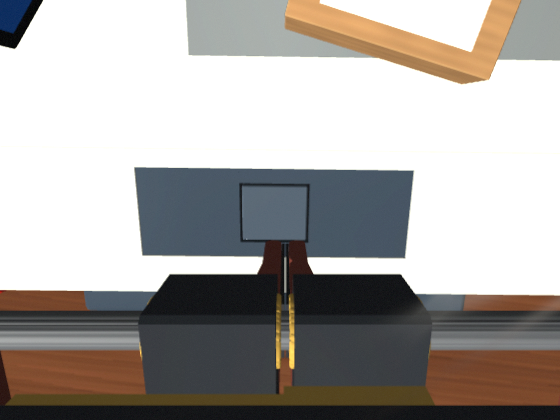

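Run:
```python
from h import *
import pickle
from scipy.spatial.transform import Rotation as R
o,d=pickle.load(open('w.pkl','rb'))
T=np.eye(4);T[:3,:3]=R.from_rotvec(o['orientation']).as_matrix();T[:3,3]=o['ee_pos']
d['camera_from_world']=np.linalg.inv(T@d['hand_eye'])
W=[]
for u,v in [(240,184),(309,184),(308,242),(241,242),(274.5,213)]:
    a=pt(d,u,v,50.);b=pt(d,u,v,500.); p=a+(b-a)*(168-a[2])/(b[2]-a[2]); W.append(p);print(p.round(1))
print(np.mean(W[:4],0)); print(pt(d,274.5,213),pt(d,200,200))
H=d['hand_eye'];f=210/np.tan(np.radians(d['fovy'])/2)
for p in ([0,0,0],[13.5,0,10],[-13.5,0,10],[13.5,0,-10]):
    c=np.linalg.inv(H)@np.array([*p,1.]);print('tip',p,f*c[0]/c[2]+d['cx'],f*c[1]/c[2]+d['cy'])
c=d['img'][170:310,215:355,::-1].astype(float)
cv2.imwrite('pics/w1.png',cv2.resize(np.clip(c*2.5,0,255).astype(np.uint8),None,fx=4,fy=4,interpolation=cv2.INTER_CUBIC))
```

```text
[534.7  54.6 168. ]
[540.6   7.6 168. ]
[498.7   2.2 168. ]
[492.8  49.9 168. ]
[517.2  28.6 168. ]
[516.71644744  28.57775062 168.        ]
[516.97051005  28.63236822 167.33499434] [519.65113492  81.37552271 166.71241262]
tip [0, 0, 0] 286.4653419909843 261.5826942468683
tip [13.5, 0, 10] 315.3964006726019 241.6686171537484
tip [-13.5, 0, 10] 257.6144125105498 241.63482107813718
tip [13.5, 0, -10] 314.4847698296257 280.9556573662948
```

View pics/w1.png

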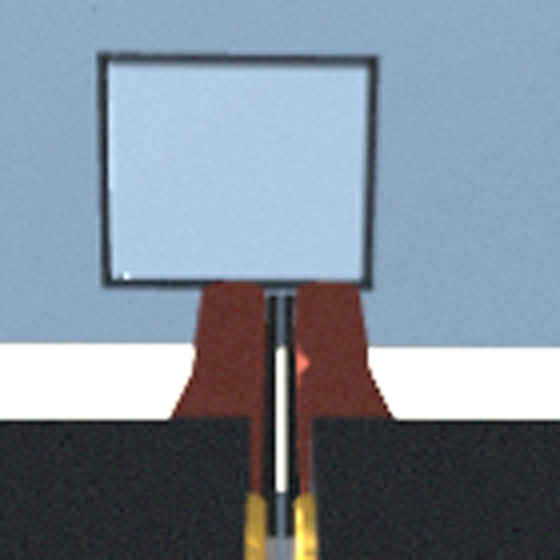

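Call:
{"fn": "jog_arm", "kwargs": {"steps": [{"turn": [0,0,0],"dp": [-0.005,0.09,0],"claw": 0},{"turn": [0,0,0],"dp": [-0.005,0.09,-0.4],"claw": 0},{"turn": [0,0,0],"dp": [-0.005,0.09,-0.8],"claw": 0},{"turn": [0,0,0],"dp": [-0.005,0.09,-0.9],"claw": 0},{"turn": [0,0,0],"dp": [-0.005,0.09,-0.9],"claw": 0},{"turn": [0,0,0],"dp": [-0.005,0.09,-0.9],"claw": 0}]}}

```text
t: 3.45
ee_pos: [517.2, 27.7, 182.8]
orientation: [-1.268, 1.117, -1.12]
ft_force: [0.3, -0.2, -0.3]
width: 0.2
```

Call:
{"fn": "jog_arm", "kwargs": {"steps": [{"turn": [0,0,0],"dp": [0,0.005,-0.08],"claw": 0},{"turn": [0,0,0],"dp": [0,0.005,-0.14],"claw": 0},{"turn": [0,0,0],"dp": [0,0.005,-0.16],"claw": 0},{"turn": [0,0,0],"dp": [0,0.005,-0.16],"claw": 0},{"turn": [0,0,0],"dp": [0,0.005,-0.16],"claw": 0}]}}

```text
t: 3.87
ee_pos: [517.3, 28.1, 170.3]
orientation: [-1.268, 1.117, -1.12]
ft_force: [-0.0, -0.1, -0.3]
width: 0.5
```

Call:
{"fn": "jog_arm", "kwargs": {"steps": [{"turn": [0,0,0],"dp": [0,0.004,-0.012],"claw": 0},{"turn": [0,0,0],"dp": [0,0.004,-0.025],"claw": 0},{"turn": [0,0,0],"dp": [0,0.004,-0.037],"claw": 0},{"turn": [0,0,0],"dp": [0,0.004,-0.037],"claw": 0},{"turn": [0,0,0],"dp": [0,0.004,-0.037],"claw": 0}]}}

```text
t: 4.28
ee_pos: [517.6, 28.5, 167.5]
orientation: [-1.267, 1.116, -1.12]
ft_force: [0.3, 0.2, 2.8]
width: 0.8
```

Call:
{"fn": "jog_arm", "kwargs": {"steps": [{"turn": [0,0,0],"dp": [0,0,-0.01],"claw": 0},{"turn": [0,0,0],"dp": [0,0,-0.02],"claw": 0},{"turn": [0,0,0],"dp": [0,0,-0.02],"claw": 0},{"turn": [0,0,0],"dp": [0,0,-0.02],"claw": 0}]}}

```text
t: 4.62
ee_pos: [517.6, 28.5, 166.0]
orientation: [-1.267, 1.116, -1.12]
ft_force: [-0.6, 0.0, 3.6]
width: 0.5
```

It gives (3.6 N at about 2 mm), so this is the button. Pressing on to about 5.5 mm.

Call:
{"fn": "jog_arm", "kwargs": {"steps": [{"turn": [0,0,0],"dp": [0,0,-0.02],"claw": 0},{"turn": [0,0,0],"dp": [0,0,-0.035],"claw": 0},{"turn": [0,0,0],"dp": [0,0,-0.045],"claw": 0},{"turn": [0,0,0],"dp": [0,0,-0.045],"claw": 0},{"turn": [0,0,0],"dp": [0,0,-0.045],"claw": 0},{"turn": [0,0,0],"dp": [0,0,-0.045],"claw": 0},{"turn": [0,0,0],"dp": [0,0,-0.045],"claw": 0},{"turn": [0,0,0],"dp": [0,0,-0.045],"claw": 0},{"turn": [0,0,0],"dp": [0,0,-0.045],"claw": 0},{"turn": [0,0,0],"dp": [0,0,-0.045],"claw": 0}]}}

```text
t: 5.45
ee_pos: [517.6, 28.5, 162.4]
orientation: [-1.267, 1.116, -1.12]
ft_force: [-0.9, 0.4, 3.1]
width: 0.7
```

Run:
```python
from h import *
t=ctrl.get_image('scene'); cv2.imwrite('pics/s1.png',cv2.resize(t['img'][130:290,220:400,::-1],None,fx=3,fy=3)); print(ctrl.get_obs()['ft_force'])
```

```text
[-0.9232614   0.30431255  4.28474993]
```

View pics/s1.png

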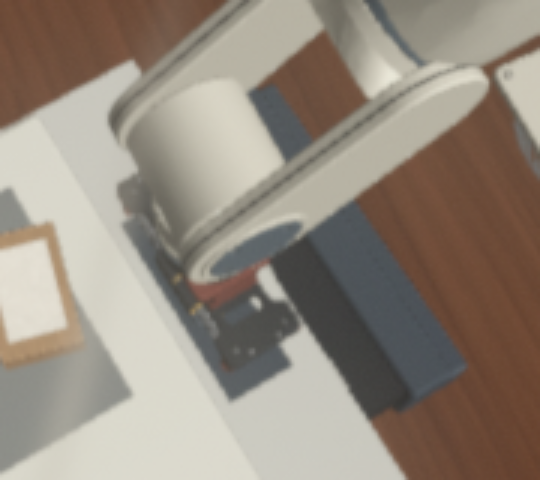

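The crop shows the unit slid out: there is a dark gap between it and the back, at about (340,320). I'll withdraw straight up.

Call:
{"fn": "jog_arm", "kwargs": {"steps": [{"turn": [0,0,0],"dp": [0,0,0.1],"claw": 0},{"turn": [0,0,0],"dp": [0,0,0.4],"claw": 0},{"turn": [0,0,0],"dp": [0,0,0.8],"claw": 0},{"turn": [0,0,0],"dp": [0,0,1],"claw": 0},{"turn": [0,0,0],"dp": [0,0,1],"claw": 0},{"turn": [0,0,0],"dp": [0,0,1],"claw": 0}]}}

```text
t: 6.0
ee_pos: [517.9, 28.5, 243.1]
orientation: [-1.266, 1.115, -1.121]
ft_force: [-0.2, -0.1, -0.3]
width: 0.7
```

Call:
{"fn": "jog_arm", "kwargs": {"steps": [{"turn": [0,0,0],"dp": [0,-0.8,0.4],"claw": 0},{"turn": [0,0,0],"dp": [0,-0.8,0.4],"claw": 0},{"turn": [0,0,0],"dp": [0,-0.8,0.4],"claw": 0},{"turn": [0,0,0],"dp": [0,-0.8,0.4],"claw": 0}]}}

```text
t: 6.33
ee_pos: [517.4, -36.4, 274.2]
orientation: [-1.266, 1.118, -1.122]
ft_force: [-0.3, -0.2, -1.0]
width: 0.6
```

Call:
{"fn": "jog_arm", "kwargs": {"steps": [{"turn": [0,0,0],"dp": [0,-1,0],"claw": 0},{"turn": [0,0,0],"dp": [0,-1,0],"claw": 0},{"turn": [0,0,0],"dp": [0,-1,0],"claw": 0},{"turn": [0,0,0],"dp": [0,-1,0],"claw": 0}]}}

```text
t: 6.67
ee_pos: [516.4, -116.8, 272.3]
orientation: [-1.266, 1.122, -1.121]
ft_force: [0.5, 0.3, -0.1]
width: 0.1
```

Call:
{"fn": "jog_arm", "kwargs": {"steps": [{"turn": [0,0,0],"dp": [0,-1,0],"claw": 0},{"turn": [0,0,0],"dp": [0,-1,0],"claw": 0},{"turn": [0,0,0],"dp": [0,-1,0],"claw": 0},{"turn": [0,0,0],"dp": [0,-1,0],"claw": 0},{"turn": [0,0,0],"dp": [0,-1,0],"claw": 0},{"turn": [0,0,0],"dp": [0,-1,0],"claw": 0}]}}

```text
t: 7.17
ee_pos: [516.2, -194.8, 271.7]
orientation: [-1.267, 1.122, -1.119]
ft_force: [-0.2, 0.0, 0.1]
width: 0.7
```

Run:
```python
from h import *
import pickle
t=ctrl.get_image('top'); cv2.imwrite('pics/top2.png',t['img'][...,::-1]); pickle.dump(t,open('top2.pkl','wb'))
P=cloud(t); o=pickle.load(open('top.pkl','rb')); Q=cloud(o)
print('btn z',P[218:224,243:249,2].mean(),'strip',P[218:224,215:222,2].mean(), 'before',Q[218:224,243:249,2].mean(),Q[218:224,215:222,2].mean())
for n,C in(('before',Q),('after',P)):
    m=(C[...,2]>100)&(C[...,2]<140)&(C[...,1]>0)&(C[...,1]<60)&(C[...,0]>250)&(C[...,0]<480); print(n,'unit min x',np.percentile(C[m][:,0],2))
print(ctrl.get_obs()['ft_force'])
```

```text
btn z 168.2214046892368 strip 168.10803425311423 before 168.4015515500828 168.3047064330667
before unit min x 392.5556137519708
after unit min x 339.90085488466224
[ 0.66313646  0.76149102 -0.16867973]
```

View pics/top2.png

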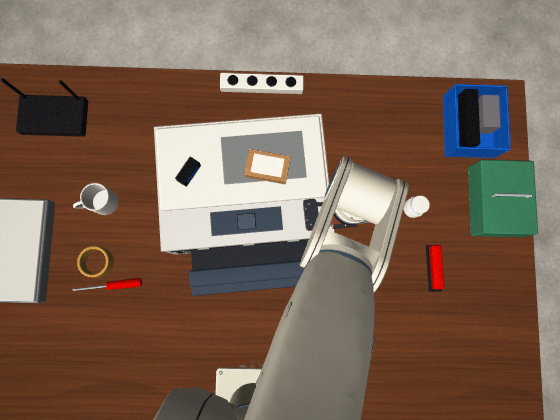

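The picture shows the unit out: its front edge is now near row 285, with a dark gap at rows 245–265. The button at (246,221) is level again and every loose thing is where it was. The arm is clear.

```bash
python3 -c "
from workcell import ctrl
print(ctrl.close_job())"
```

```text
the job is handed in; nothing more can be done
None
```

The duplex unit is out and the button is back up. I handed the job in with the arm clear, at about 7.2 s of the 48 s allowed; `close_job` gives no verdict.

- **Finding the button:** all three cameras showed it, at about (517, 28) mm and near the middle of the strip. They agreed to within about 3 mm, so I went straight there instead of sweeping the strip.
- **Pressing:** I used closed fingertips with the jaw along the button's long side. Contact came at about 168 mm height, with 2.8 N, then 3.6 N about 2 mm in, which showed it was giving. I pressed to about 5.6 mm. The highest force reading I took was 4.3 N, with readings only at the end of each move.
- **Withdrawing:** I lifted straight up, then moved off to the robot's right.

Last checks:
- **Unit:** its edge moved from x = 393 mm to 340 mm, about 53 mm out against the nominal 55 mm.
- **Button:** 168.2 mm high against 168.1 mm for the strip, so level.
- **Loose things:** none looked moved when I compared the top pictures by eye; I did not measure their positions.
- **Force on the tool:** under 1 N on each axis, about the same as the start reading.

No check failed or disagreed.

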